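# Seat the whetstone in its sloping sharpening stand

### The arm

A 7-joint arm with a two-finger parallel gripper is mounted at the origin on a cart in front of the work surface, level with it; the furniture and walls round the work are solid. World frame = base frame: x ahead of the robot, y to its left, z up, the work surface at z = 0. Lengths are in m, angles in rad, forces in N, time in s.
With the tool pointing down it reaches from about 0.4 to 0.875 m from the base axis. Payload 19.3 kg.
Tool frame: the origin (TCP) lies midway between the tips of the shut fingers; the grasp point (between the pads) lies 19 mm behind it (bot.pinch_z is the distance from the TCP to the grasp point, in m); z points along the fingers, y is the line along which they close (so a half turn about z gives the same grasp; the last joint's range is limited). The gripper opens to 85 mm and grips with 20 to 120 N. Pads are 22 mm wide; open, the fingers measure 114 mm over their backs; the gripper's body (76 mm by 85 mm) begins 54 mm behind the grasp point. The pads swing forward as they close: fully open they stand 13 mm farther back than shut.
Start: joints at [1.156, 0.521, -0.036, 1.599, 0.021, 1.021, -0.113], TCP at [0.211, -0.588, 0.231] pointing down, gripper open.
Joint ranges: [-2.91, 2.91], [-0.3, 2.13], [-1.5, 1.42], [0.17, 2.43], [-1.26, 4.41], [0.16, 1.93], [-2.52, 2.52]. Speed limits (rad/s): [1.89, 1.89, 2.39, 2.39, 3.01, 3.01, 3.01].

### API

Orientations are given as [roll, pitch, yaw] about the fixed x, y, z axes, in that order (R = Rz(yaw) Ry(pitch) Rx(roll)).
In Python, from workcell import observe, viewer, bot gives the robot as it stands. The module is installed in compiled form; this text tells all that it offers.
- The arm moves only by the tool play_rows, never from a script. Its argument "motion" is a list of rows, each a list of 7 numbers: the shift along the tool's x, y, z in cm, then the turn, a rotation vector about the tool's x, y, z in rad, then the opening, from -1 (shut) to 1 (fully open), so that 0 is half open. A call has exactly 5 rows; each row is the pose to reach, as a shift and turn from the pose commanded when the call began, along the tool's axes at that moment; what a row does not reach only later rows make up. A row lasts 1/10 s, in which the tool goes at most 50 mm and 8.59 degrees, less where a joint would pass 70% of its speed; a pose out of reach is approached as far as the arm can. A call with a gripper value outside its range is refused whole. The fingers move at their own pace and stop on an object; "squeeze" is the grip in N (left out, the last holds). Time passes only in rows, so rows that repeat a pose let the fingers close, or fill a call up. It gives the time, the measured TCP pose, the force, the opening and the grip force at its end, in the units of the state.
- observe(): the state, without advancing time (a new reading comes with each control period).
- viewer.grab_frame(name): name is "side" or "top" or "wrist"; returns (picture, depth): 420x560x3 uint8, red, green, blue; 420x560 float32, m along the optical axis (not along the pixel's ray), 0 where there is no reading.
- viewer.camera_info(name): a dict with "fx", "fy", "cx", "cy" (pixels), "k1" (the pictures are not rectified: a ray, as slopes to the right and down, at radius r is drawn at 1 + k1 r^2 times it, then the intrinsics apply), "R" (3x3) and "t" (3): a world point X has camera coordinates R X + t. Camera axes: x right, y down, z forward; pixel columns grow to the right and rows downward; lengths in m; the calibration is good to about 2 mm. A picture is of the moment at which its call begins: read the wrist's pose just before it. camera_info takes no time and is no camera call; for the wrist camera it gives the pose at the moment of the call.
- bot.job_done(): hands the job in; it is judged then, once.
The state is a dict: "clock": time; "qpos": joint angles; "qd": joint speeds; "joint_efforts": joint torques, N m; "position": TCP position; "tool_rot": TCP orientation; "force": force on the tool from outside, world axes, zero at the start; "moment": the same for the moment, N m; "grip_width": finger opening in m; "finger_force": force on a finger pad.
Only numpy, scipy, OpenCV 4.12 (cv2) and the standard library are available. Lean on these libraries where they do the work, as an engineer would, in place of code of your own. Each camera call takes 0.05 s, during which the arm holds its last target. There are 200 camera calls.

### The job

Put the whetstone into the sharpening stand: set it down flat on the sloping plate a good 2 cm clear of both black ledges and let go, so that it slides down into the corner of the two ledges by its own weight; if it sticks on the way, nudge it home gently with a fingertip, without gripping it there. Only when it lies home against both ledges, push the red keeper down the plate until it bears on the end of the stone, hold it there for a second with a light, steady press of about 8 N (never more than 20 N), and leave the keeper snug there. Do not drop the stone or lean hard on the stand, and leave the other kitchen things where they are.

Things in the scene. Friction and masses are not known exactly. Their poses are not given: they have to be found in the camera images.
- whetstone: two-layer sharpening stone, terracotta above and grey below, a block 50 x 150 x 25 mm (its own x, y, z), about 0.42 kg, loose, lying flat on the worktop. Origin at the centre of the block (12.5 mm above its underside). Grip it across the 50 mm width
- sloping_plate: bare aluminium plate, 112 x 271 x 6 mm, of the sharpening stand, fixed on a wooden base (never moves). Origin: on its upper face (z = 0), in the inner corner of its two ledges, its lowest point. z: the plate's normal; y: along the plate, uphill (about 17 deg); x: across it, uphill (about 16 deg). Free surface x 0 to 104 mm, y 0 to 263 mm; gravity draws things to -x and -y
- side_ledge (a point): middle of the top of the black side ledge at plate (-4, 77, 8) mm: it runs along the line x = 0 of the plate, y from -8 to 162 mm; both ledges are 8 mm wide and 8 mm high above the plate
- lower_ledge (a point): middle of the top of the black lower ledge at plate (29.5, -4, 8) mm: it runs along the line y = 0 of the plate, x from -8 to 67 mm. The +x and +y edges of the plate have no ledge
- stone_home (a point): where the stone's centre is when it is home, plate (25, 75, 12.5) mm: long side on the side ledge, end on the lower ledge. Friction of plate and stone is roughly 0.36, not exactly known: a stone let go slides downhill, but may stick some mm (seldom cm) short of a ledge, and then takes a nudge of a few newtons towards that ledge (plate -x on its long side, plate -y on its upper end)
- keeper (a joint): slide of the red keeper along the plate, in m: it grows as the keeper moves down the plate (plate -y) from its upper end. The keeper is 44 mm wide (plate x 3 to 47 mm); its nose is at plate y = 230 mm minus this value, so that it meets a stone that is home at 0.080; range 0 to 0.087, start 0 to 0.008. It stays where it is left; moving it takes about 2 N
- keeper_tab (a point): centre of the rear (uphill, plate +y) face of the red keeper's upright tab: push here towards plate -y. At plate x = 25 mm, z = 30 mm and 24 mm behind the nose. The tab is 40 mm wide (plate x), 10 mm thick (plate y) and stands up to 45 mm above the plate; the block in front of it is 20 mm high
- mug: striped mug, 84 x 120 x 91 mm, a bystander; origin at the centre of its underside
- tomato: tomato, 62 mm, a bystander; origin under its centre
- jar_red_lid: glass jar with a red lid, 90 mm across, 100 mm high, a bystander; origin at the centre of its underside
- peeler: green peeler, 170 x 25 x 18 mm, a bystander; origin at the centre of its underside
- timer: red and white kitchen timer, 61 mm across, 56 mm high, a bystander; origin at the centre of its underside
Not all that is in view belongs to the job. Leave any yellow look-alike of the whetstone alone.

How it is judged:
By the outcome, as a careful person would: the job done as asked, in the order asked, and still so for the second after the job is handed in, with the robot touching nothing.
It also fails if it takes over 67 s, if anything falls off the work surface, if the arm or the gripper's body presses on something with over 40 N, if the wrist force passes 120 N, or if a joint passes its speed limit or range.

## Working session

There is one attempt and no reset: what is moved stays moved. The work goes in short steps, Python scripts to look and compute and a tool call to move; the robot and the scene stay as the last step left them, time stands still between calls to the robot, and variables do not carry over. Pictures are saved under pics/ and viewed, at most 10 in all, crops included, and the job is handed in when it is done.

Besides the shell and the picture viewer there is one more tool, called in YAML: its name, and indented under it one key for each argument. play_rows: Moves the arm, as the interface text tells. Its arguments: {"type":"object","properties":{"motion":{"type":"array"},"squeeze":{"type":"number"}},"required":["motion"]}

```bash
mkdir -p pics; cat > h.py <<'E'
import numpy as np, cv2
from workcell import observe, viewer, bot
from scipy.spatial.transform import Rotation as Ro
def grab(n,save=None):
    c=viewer.camera_info(n); p,d=viewer.grab_frame(n)
    if save: cv2.imwrite('pics/'+save,p[:,:,::-1])
    return p,d,c
def ray(c,uv):
    uv=np.atleast_2d(uv).astype(float)
    K=np.array([[c['fx'],0,c['cx']],[0,c['fy'],c['cy']],[0,0,1]])
    s=cv2.undistortPoints(uv[:,None],K,np.array([c['k1'],0,0,0,0]))[:,0]
    return s
def pts(c,d,uv):
    uv=np.atleast_2d(uv).astype(int); s=ray(c,uv); z=d[uv[:,1],uv[:,0]]
    P=np.c_[s*z[:,None],z]
    return (P-c['t'])@np.array(c['R'])
def onz(c,uv,z):
    s=ray(c,uv); R=np.array(c['R']); D=np.c_[s,np.ones(len(s))]@R; o=-R.T@c['t']
    return o+D*((z-o[2])/D[:,2])[:,None]
E
python3 - <<'E'
from h import *
for n in('top','side'):
    p,d,c=grab(n,n+'0.png'); print(n,-np.array(c['R']).T@c['t'],(d>0).mean(),c['fx'])
o=observe();print(o['clock'],o['position'],o['tool_rot'],o['force'],o['grip_width'])
E
```

```text
top [ 0.30557633 -0.13030295  1.54209122] 0.9959183673469387 513.7706754037289
side [0.06473803 0.68272397 0.83897866] 0.9197066326530612 419.30738803724824
0.1 [ 0.21112707 -0.58794656  0.23078569] [-3.14056850e+00  6.14066902e-05  3.44792479e-01] [-0.13204039  0.29302711  0.5670982 ] 0.0854242600315332
```

View pics/top0.png

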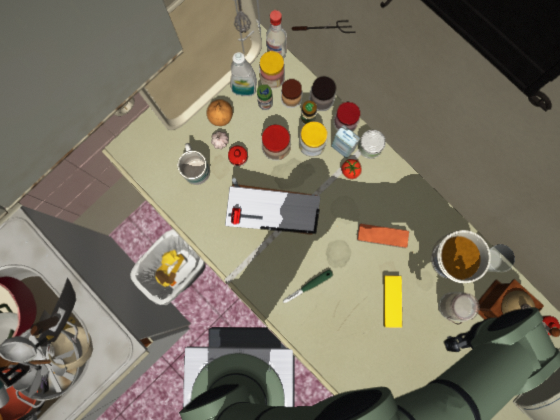

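View pics/side0.png

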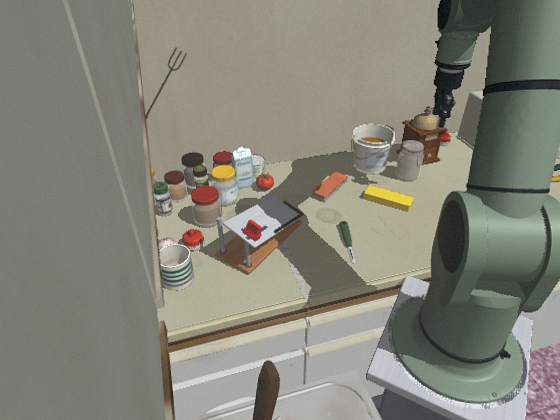

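Candidates for the whetstone in the top view are the orange block (383,236), the yellow block (393,300), which is the look-alike, and the red lids and tomatoes (277,140), (350,168) and (237,155). The orange block fits the description. The stand is at (272,208), with its red keeper at (237,215) on the uphill end at the left. Next I'll measure and take a close crop.

```bash
python3 - <<'E'
from h import *
p,d,c=grab('top')
a=cv2.resize(p[160:260,215:415],None,fx=4,fy=4,interpolation=cv2.INTER_CUBIC);cv2.imwrite('pics/crop1.png',a[:,:,::-1])
h=cv2.cvtColor(p,cv2.COLOR_RGB2HSV)
m=np.zeros(h.shape[:2],bool);m[215:260,345:420]=True
m&=(h[...,0]<14)&(h[...,1]>110)
m=cv2.morphologyEx(m.astype(np.uint8),cv2.MORPH_OPEN,np.ones((3,3)))
v,u=np.nonzero(m);P=onz(c,np.c_[u,v],0.025)
r=cv2.minAreaRect((P[:,:2]*1000).astype(np.float32));print('stone',r,m.sum(),cv2.boxPoints(r)/1000)
print('depth z',np.median(pts(c,d,np.c_[u,v])[:,2]))
# plate plane
h2=np.zeros_like(m);h2[180:240,222:325]=1
q=(h2>0)&(h[...,1]<30)&(h[...,2]>90)
v,u=np.nonzero(q);P=pts(c,d,np.c_[u,v]);k=P[:,2]>0.03;P=P[k]
for i in range(5):
    A=np.c_[P[:,:2],np.ones(len(P))];x=np.linalg.lstsq(A,P[:,2],rcond=None)[0];e=P[:,2]-A@x;P=P[abs(e)<max(.003,2*e.std())]
n=np.array([-x[0],-x[1],1]);n/=np.linalg.norm(n);print('plane',x,n,len(P),e.std())
print('plate box',cv2.minAreaRect((P[:,:2]*1000).astype(np.float32)),cv2.boxPoints(cv2.minAreaRect((P[:,:2]*1000).astype(np.float32))))
q=(h2>0)&(h[...,2]<55);v,u=np.nonzero(q);Pb=pts(c,d,np.c_[u,v]);e=Pb[:,2]-np.c_[Pb[:,:2],np.ones(len(Pb))]@x;Pb=Pb[(e>.002)&(e<.015)]
print('black',len(Pb),Pb.min(0),Pb.max(0))
E
```

```text
stone ((485.1254577636719, -426.35693359375), (151.07281494140625, 52.202274322509766), 81.53865051269531) 862 [[ 0.44819382 -0.4972306 ]
 [ 0.49982792 -0.5049117 ]
 [ 0.5220571  -0.35548326]
 [ 0.470423   -0.34780213]]
depth z 0.02504992634381057
plane [ 0.32055327  0.298676   -0.05951687] [-0.29360879 -0.27357044  0.91594383] 2727 0.002678149062468287
plate box ((545.9671630859375, -99.96847534179688), (259.4870300292969, 126.12481689453125), 83.42451477050781) [[ 468.46237  -221.63712 ]
 [ 593.75757  -236.07993 ]
 [ 623.4719     21.700165]
 [ 498.17676    36.142975]]
black 190 [ 0.48622722 -0.2335052   0.0350337 ] [ 0.55656334 -0.06581167  0.0916185 ]
```

View pics/crop1.png

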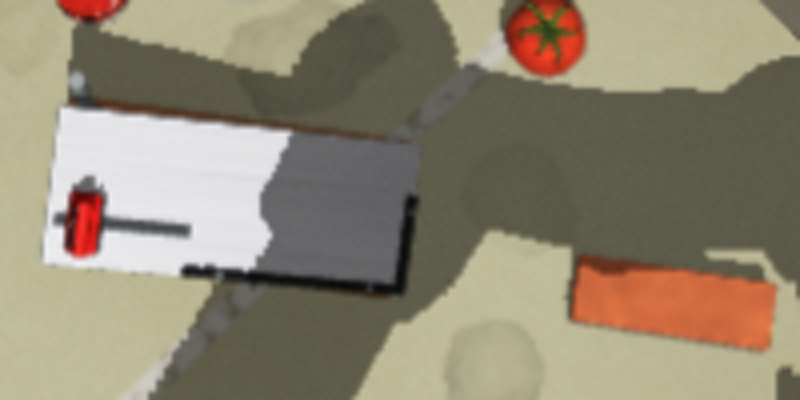

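```bash
cat > fr.py <<'E'
from h import *
from scipy.optimize import least_squares
names=np.array([[104,263,0],[-8,263,0],[-8,-8,8],[104,-8,0],[67,-8,8],[-8,162,8]])/1000
def fit(obs,x0,extra=None):
    def f(x):
        R=Ro.from_rotvec(x[:3]).as_matrix(); r=[]
        for c,P,uv in obs:
            X=(P@R.T+x[3:])@np.array(c['R']).T+c['t']; s=X[:,:2]/X[:,2:]; s=s*(1+c['k1']*(s**2).sum(1))[:,None]
            r.append((s*[c['fx'],c['fy']]+[c['cx'],c['cy']]-uv).ravel())
        if extra is not None: r.append(((R[:,2]-extra)*100))
        return np.concatenate(r)
    s=least_squares(f,x0); return Ro.from_rotvec(s.x[:3]).as_matrix(),s.x[3:],s.fun
E
python3 - <<'E'
from fr import *
c=viewer.camera_info('top')
U=np.array([[60,106],[44,264],[404,294],[419,142],[416,196],[182,267]])
uv=(U+.5)/4-.5+[215,160]
n=np.array([-.2936,-.2736,.9159])
R,t,e=fit([(c,names,uv)],np.r_[0,0,0,.5,-.23,.03],n)
print(R.round(3),t.round(4),e.round(1)); print(np.degrees(np.arcsin(R[2,:2])))
np.savez('plate.npz',R=R,t=t)
home=R@[.025,.075,.0125]+t;print('home',home, 'place', R@[.06,.115,.0125]+t,'tab',R@[.025,.254,.03]+t)
p,d,_=grab('top')
h=cv2.cvtColor(p,cv2.COLOR_RGB2HSV);m=(h[...,0]<6)|(h[...,0]>174);m&=h[...,1]>150
k=np.zeros_like(m);k[195:235,225:250]=1;v,u=np.nonzero(m&k);P=(pts(c,d,np.c_[u,v])-t)@R*1000
print('keeper',P.min(0),P.max(0),len(P)); Q=P[P[:,2]>38];print(Q.min(0),Q.max(0)); 
# corner heights by depth check
pp=(pts(c,d,[[275,215],[300,200],[250,195],[290,222]])-t)@R*1000;print(pp.round(1))
s=viewer.camera_info('side');X=(R@names.T).T+t;X=X@np.array(s['R']).T+s['t'];q=X[:,:2]/X[:,2:];q=q*(1+s['k1']*(q**2).sum(1))[:,None];print((q*s['fx']+[s['cx'],s['cy']]).round(1))
print(observe()['qpos'])
E
```

```text
[[ 0.955  0.033 -0.293]
 [-0.116  0.955 -0.273]
 [ 0.271  0.295  0.916]] [ 0.501  -0.2162  0.0148] [ 0.3 -0.2 -0.2 -0.8 -0.3 -0.4  0.   0.2  0.  -0.7  0.1  1.8  0.   0.1
  0. ]
[15.73398222 17.1522723 ]
home [ 0.5237166  -0.15093938  0.05516567] place [ 0.55846593 -0.11681715  0.07645316] tab [0.52443825 0.01522337 0.12398913]
keeper [  8.74395297 232.83465992  29.10342337] [ 217.38413119  526.08488628 1433.22847414] 106
[  8.74395297 234.78260494  38.15374205] [ 217.38413119  526.08488628 1433.22847414]
[[ 36.3 127.6  24.4]
 [ 86.4  58.   22.7]
 [ 85.7 205.8  16.6]
 [ 19.2  78.7  19.9]]
[[219.9 227.1]
 [252.7 251.7]
 [301.  217.6]
 [271.6 199.9]
 [281.8 204.3]
 [273.5 236.1]]
[ 1.15581501  0.52174054 -0.03634335  1.59975533  0.02119209  1.02111359
 -0.11281266]
```

```bash
python3 - <<'E'
from fr import *
import fr
c=viewer.camera_info('top')
U=np.array([[60,106],[44,264],[404,294],[419,142],[416,196],[182,267]])
uv=(U+.5)/4-.5+[215,160]
n=np.array([-.29361,-.27357,.91594]); off=-.05951687*n[2]
P0=onz(c,uv,0); o=-np.array(c['R']).T@c['t']
D=P0-o; h=off+names[:,2]; X=o+D*((h-o@n)/(D@n))[:,None]
# rigid fit (Kabsch) of model to points on known plane
W=np.array([1,1,1,1,1,.5])
rr,_=Ro.align_vectors(X-np.average(X,axis=0,weights=W),names-np.average(names,axis=0,weights=W),weights=W);R=rr.as_matrix()
t=np.average(X,axis=0,weights=W)-R@np.average(names,axis=0,weights=W)
print(R.round(3),t.round(4)); print(((X-t)@R-names).round(4)*1000,np.degrees(np.arcsin(R[2,:2])))
np.savez('plate.npz',R=R,t=t)
for a in ([25,75,12.5],[55,115,12.5],[25,254,30]): print(a,(R@np.array(a)/1000+t).round(4))
s=viewer.camera_info('side');Y=((R@names.T).T+t)@np.array(s['R']).T+s['t'];q=Y[:,:2]/Y[:,2:];q=q*(1+s['k1']*(q**2).sum(1))[:,None];print((q*s['fx']+[s['cx'],s['cy']]).round(1))
p=cv2.imread('pics/side0.png');cv2.imwrite('pics/side0c.png',cv2.resize(p[180:290,190:340],None,fx=5,fy=5,interpolation=cv2.INTER_CUBIC))
E
```

```text
[[ 0.956  0.031 -0.293]
 [-0.115  0.955 -0.273]
 [ 0.271  0.295  0.916]] [ 0.4973 -0.2165  0.0353]
[[-0.7 -1.4  0.1]
 [-0.7 -2.8 -0. ]
 [-0.   0.6 -0.1]
 [ 0.1  1.8  0. ]
 [-1.9  1.5 -0. ]
 [ 6.5  0.5 -0. ]] [15.72993247 17.15811768]
[25, 75, 12.5] [ 0.5199 -0.1512  0.0757]
[55, 115, 12.5] [ 0.5498 -0.1164  0.0956]
[25, 254, 30] [0.5204 0.015  0.1445]
[[220.5 221.5]
 [253.7 246.3]
 [302.3 212.7]
 [272.5 195. ]
 [282.8 199.4]
 [274.7 230.8]]
```

View pics/side0c.png

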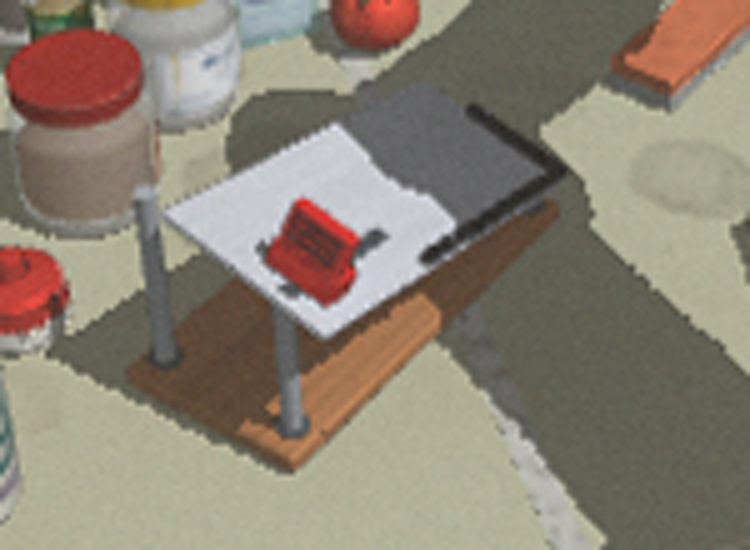

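The crop confirms a terracotta-over-grey block. The side view agrees with the predicted plate corners within about 1–2 px, so I'm moving above the stone.

```bash
cat >> h.py <<'E'
try: _f=np.load('plate.npz'); PR,PT=_f['R'],_f['t']
except Exception: pass
def plate(x,y,z): return PR@(np.array([x,y,z])/1000)+PT
RPL=np.c_[PR[:,1],PR[:,0],-PR[:,2]]   # tool on plate
def go(pos,R,show=True):
    o=observe(); R0=Ro.from_euler('xyz',o['tool_rot']).as_matrix()
    s=R0.T@(np.array(pos)-o['position'])*100; r=Ro.from_matrix(R0.T@R).as_rotvec()
    print('move',s.round(2),r.round(3),'| t',round(o['clock'],2),'pos',o['position'].round(4),'F',o['force'].round(1),'w',round(o['grip_width'],4))
def Rdown(ty):
    y=np.array([np.cos(ty),np.sin(ty),0]);z=np.array([0,0,-1.]);return np.c_[np.cross(y,z),y,z]
E
python3 - <<'E'
from h import *
go([.485,-.426,.16],Rdown(np.radians(-8.5)))
E
```

```text
move [31.25 -5.99  7.1 ] [-1.000e-03 -0.000e+00 -1.078e+00] | t 0.2 pos [ 0.2112 -0.588   0.231 ] F [ 0.3  0.3 -0.6] w 0.0855
```

play_rows:
  motion:
    - [4, -0.8, 0, 0, 0, -0.14, 1]
    - [8, -1.6, 0, 0, 0, -0.28, 1]
    - [12, -2.4, 0, 0, 0, -0.42, 1]
    - [16, -3.2, 1, 0, 0, -0.56, 1]
    - [20, -4, 2, 0, 0, -0.7, 1]
  squeeze: 40

```text
clock: 0.7
position: [0.3873, -0.482, 0.2112]
tool_rot: [3.141, 0.0, 1.05]
force: [0.9, -1.4, -0.3]
grip_width: 0.0858
finger_force: 0.0
```

```bash
python3 -c "
from h import *
go([.485,-.426,.16],Rdown(np.radians(-8.5)))"
```

```text
move [9.72 5.69 5.12] [ 0.001  0.    -0.372] | t 0.7 pos [ 0.3873 -0.482   0.2112] F [ 0.9 -1.4 -0.3] w 0.0858
```

play_rows:
  motion:
    - [3, 1.9, 1.5, 0, 0, -0.14, 1]
    - [6, 3.8, 3, 0, 0, -0.28, 1]
    - [9.7, 5.7, 5, 0, 0, -0.372, 1]
    - [9.7, 5.7, 5, 0, 0, -0.372, 1]
    - [9.7, 5.7, 5, 0, 0, -0.372, 1]

```text
clock: 1.2
position: [0.4844, -0.4268, 0.1605]
tool_rot: [-3.141, -0.001, 1.418]
force: [-0.1, -0.1, 0.9]
grip_width: 0.0855
finger_force: 0.0
```

```bash
python3 - <<'E'
from h import *
p,d,c=grab('wrist','w1.png')
h=cv2.cvtColor(p,cv2.COLOR_RGB2HSV)
m=((h[...,0]<14)&(h[...,1]>110)).astype(np.uint8)
m=cv2.morphologyEx(m,cv2.MORPH_OPEN,np.ones((5,5)))
n,l,s,_=cv2.connectedComponentsWithStats(m);i=1+s[1:,4].argmax();print(s[i])
v,u=np.nonzero(l==i);P=onz(c,np.c_[u,v],.025);r=cv2.minAreaRect((P[:,:2]*1000).astype(np.float32));print(r)
go([.485,-.426,.002],Rdown(np.radians(-8.5)))
E
```

```text
[  246    99    68   183 11598]
((484.72900390625, -426.21240234375), (147.9280242919922, 49.61079788208008), 81.4400405883789)
move [ 0.21  0.12 15.9 ] [-0.001  0.    -0.006] | t 1.25 pos [ 0.4836 -0.4279  0.161 ] F [ 0.1 -0.9 -0.2] w 0.0852
```

View pics/w1.png

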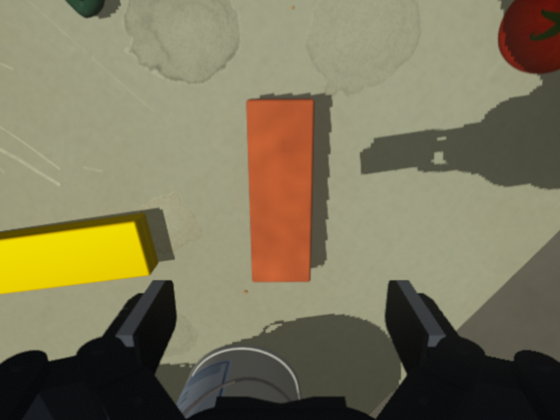

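The stone is directly ahead of the open fingers at (282,190), with the yellow block well left at (70,255). Descending to grip.

play_rows:
  motion:
    - [0.1, 0.1, 5, 0, 0, 0, 1]
    - [0.1, 0.1, 10, 0, 0, 0, 1]
    - [0.1, 0.1, 14, 0, 0, 0, 1]
    - [0.1, 0.1, 15.8, 0, 0, 0, 1]
    - [0.1, 0.1, 15.8, 0, 0, 0, 1]

```text
clock: 1.75
position: [0.4837, -0.4269, 0.0019]
tool_rot: [-3.139, -0.001, 1.416]
force: [0.2, 0.8, -0.6]
grip_width: 0.0853
finger_force: 0.0
```

play_rows:
  motion:
    - [0, 0, 0, 0, 0, 0, -0.3]
    - [0, 0, 0, 0, 0, 0, -0.3]
    - [0, 0, 0, 0, 0, 0, -0.3]
    - [0, 0, 0, 0, 0, 0, -0.3]
    - [0, 0, 0, 0, 0, 0, -0.3]
  squeeze: 40

```text
clock: 2.25
position: [0.4857, -0.4278, 0.0055]
tool_rot: [3.139, 0.002, 1.416]
force: [-2.9, 1.4, 12.4]
grip_width: 0.0493
finger_force: 40.4
```

Fingertips press the worktop slightly, so I'll regrip about 8 mm higher.

play_rows:
  motion:
    - [0, 0, 0, 0, 0, 0, 0.6]
    - [0, 0, 0, 0, 0, 0, 0.6]
    - [0, 0, -0.8, 0, 0, 0, 0.6]
    - [0, 0, -0.8, 0, 0, 0, 0.6]
    - [0, 0, -0.8, 0, 0, 0, 0.6]

```text
clock: 2.75
position: [0.4853, -0.4271, 0.0118]
tool_rot: [3.141, 0.0, 1.417]
force: [0.4, -0.5, -0.2]
grip_width: 0.0687
finger_force: 0.0
```

play_rows:
  motion:
    - [0, 0, 0, 0, 0, 0, -0.3]
    - [0, 0, 0, 0, 0, 0, -0.3]
    - [0, 0, 0, 0, 0, 0, -0.3]
    - [0, 0, 0, 0, 0, 0, -0.3]
    - [0, 0, 0, 0, 0, 0, -0.3]
  squeeze: 50

```text
clock: 3.25
position: [0.4852, -0.4269, 0.0116]
tool_rot: [3.141, 0.0, 1.417]
force: [-1.4, 0.8, 8.1]
grip_width: 0.0488
finger_force: 51.9
```

```bash
python3 -c "
from h import *
go([.485,-.426,.16],Rdown(np.radians(-8.5)))
go(plate(54,110,80),RPL)
print(np.degrees(np.arccos(RPL[:,2]@[0,0,-1])))"
```

```text
move [  0.08  -0.03 -14.84] [ 0.     0.    -0.006] | t 3.25 pos [ 0.4852 -0.4269  0.0116] F [-1.4  0.8  8.1] w 0.0488
move [ 29.06  -0.08 -14.42] [-0.267  0.314 -0.076] | t 3.25 pos [ 0.4852 -0.4269  0.0116] F [-1.4  0.8  8.1] w 0.0488
23.619389687634758
```

play_rows:
  motion:
    - [0, 0, -3, 0, 0, 0, -0.3]
    - [0, 0, -7, 0, 0, 0, -0.3]
    - [0, 0, -11, 0, 0, 0, -0.3]
    - [2, 0, -15, 0, 0, 0, -0.3]
    - [5, 0, -17, 0, 0, 0, -0.3]

```text
clock: 3.75
position: [0.4928, -0.3787, 0.1841]
tool_rot: [3.139, 0.002, 1.414]
force: [1.5, 0.3, -4.2]
grip_width: 0.0484
finger_force: 55.3
```

```bash
python3 -c "
from h import *
go(plate(54,110,80),RPL)"
```

```text
move [24.2  -0.16  2.79] [-0.264  0.316 -0.078] | t 3.75 pos [ 0.4928 -0.3787  0.1841] F [ 1.5  0.3 -4.2] w 0.0484
```

play_rows:
  motion:
    - [3.5, 0, -0.5, -0.05, 0.06, -0.01, -0.3]
    - [8, 0, -0.5, -0.1, 0.12, -0.03, -0.3]
    - [12.5, 0, -0.5, -0.15, 0.18, -0.04, -0.3]
    - [17, 0, 0, -0.2, 0.24, -0.06, -0.3]
    - [20.5, -0.1, 1, -0.264, 0.316, -0.078, -0.3]

```text
clock: 4.25
position: [0.5238, -0.1718, 0.1721]
tool_rot: [2.853, -0.302, 1.543]
force: [1.3, 0.1, -4.6]
grip_width: 0.0487
finger_force: 55.2
```

```bash
python3 -c "
from h import *
go(plate(54,110,50),RPL)"
```

```text
move [ 2.59 -0.31  5.55] [-0.001 -0.004  0.004] | t 4.25 pos [ 0.5238 -0.1718  0.1721] F [ 1.3  0.1 -4.6] w 0.0487
```

play_rows:
  motion:
    - [1.5, -0.2, 1.5, 0, 0, 0, -0.3]
    - [2.6, -0.3, 3.5, 0, 0, 0, -0.3]
    - [2.6, -0.3, 5.5, 0, 0, 0, -0.3]
    - [2.6, -0.3, 5.5, 0, 0, 0, -0.3]
    - [2.6, -0.3, 5.5, 0, 0, 0, -0.3]

```text
clock: 4.75
position: [0.5368, -0.1344, 0.1277]
tool_rot: [2.858, -0.302, 1.539]
force: [0.2, -0.8, -4.1]
grip_width: 0.0483
finger_force: 55.2
```

```bash
python3 - <<'E'
from h import *
p,d,c=grab('wrist','w2.png')
ps,ds,cs=grab('side','s2.png');cv2.imwrite('pics/s2c.png',cv2.resize(ps[130:280,180:340],None,fx=4,fy=4)[:,:,::-1])
go(plate(54,110,12),RPL)
E
python3 -c "
import cv2,numpy as np
a=cv2.imread('pics/w2.png');b=cv2.imread('pics/s2c.png')
a=cv2.resize(a,(400,300));b=cv2.resize(b,(400,375));a=cv2.copyMakeBorder(a,0,75,0,0,0);cv2.imwrite('pics/m2.png',np.hstack([a,b]))"
```

```text
move [0.35 0.03 3.94] [-0.003 -0.002  0.   ] | t 4.85 pos [ 0.5371 -0.1351  0.1284] F [-0.  -0.1 -3.2] w 0.0481
```

View pics/m2.png

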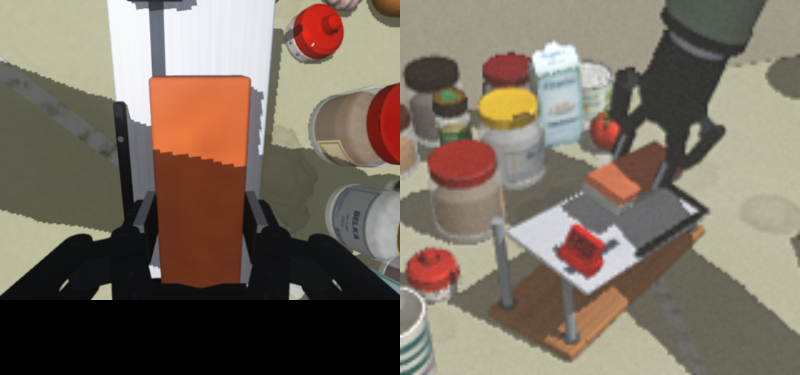

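The left pane shows the stone parallel to the plate and about 2.5 cm off the side ledge (120,100). The right pane shows it hovering above the plate with the keeper at (580,250). Lowering slowly and watching the force.

play_rows:
  motion:
    - [0.2, 0, 1, 0, 0, 0, -0.3]
    - [0.3, 0, 2, 0, 0, 0, -0.3]
    - [0.3, 0, 2.8, 0, 0, 0, -0.3]
    - [0.3, 0, 3.3, 0, 0, 0, -0.3]
    - [0.3, 0, 3.5, 0, 0, 0, -0.3]

```text
clock: 5.35
position: [0.5473, -0.1214, 0.0959]
tool_rot: [2.857, -0.302, 1.54]
force: [0.2, -0.2, -3.5]
grip_width: 0.0485
finger_force: 55.2
```

```bash
python3 - <<'E'
from h import *
go(plate(54,110,11.6),RPL)
o=observe();print((PR.T@(o['position']-PT))*1000,PR.T@o['force'])
E
```

```text
move [-0.02  0.08  0.33] [-0.004 -0.003  0.001] | t 5.35 pos [ 0.5473 -0.1214  0.0959] F [ 0.2 -0.2 -3.5] w 0.0485
[ 53.19971687 110.19462774  14.89004765] [-0.70343525 -1.16490543 -3.19272501]
```

play_rows:
  motion:
    - [0, 0, 0.1, 0, 0, 0, -0.3]
    - [0, 0, 0.15, 0, 0, 0, -0.3]
    - [0, 0, 0.2, 0, 0, 0, -0.3]
    - [0, 0, 0.25, 0, 0, 0, -0.3]
    - [0, 0, 0.25, 0, 0, 0, -0.3]

```text
clock: 5.85
position: [0.548, -0.1213, 0.0944]
tool_rot: [2.856, -0.301, 1.539]
force: [0.2, -0.6, -4.1]
grip_width: 0.0485
finger_force: 55.2
```

play_rows:
  motion:
    - [0, 0, 0.04, 0, 0, 0, -0.3]
    - [0, 0, 0.08, 0, 0, 0, -0.3]
    - [0, 0, 0.12, 0, 0, 0, -0.3]
    - [0, 0, 0.16, 0, 0, 0, -0.3]
    - [0, 0, 0.16, 0, 0, 0, -0.3]

```text
clock: 6.35
position: [0.5485, -0.1208, 0.0929]
tool_rot: [2.857, -0.301, 1.539]
force: [-0.7, 0.6, -3.3]
grip_width: 0.0484
finger_force: 55.3
```

play_rows:
  motion:
    - [0, 0, 0.04, 0, 0, 0, -0.3]
    - [0, 0, 0.08, 0, 0, 0, -0.3]
    - [0, 0, 0.12, 0, 0, 0, -0.3]
    - [0, 0, 0.16, 0, 0, 0, -0.3]
    - [0, 0, 0.16, 0, 0, 0, -0.3]

```text
clock: 6.85
position: [0.5486, -0.1207, 0.0926]
tool_rot: [2.856, -0.3, 1.539]
force: [-22.7, -5.4, 36.1]
grip_width: 0.0486
finger_force: 60.0
```

play_rows:
  motion:
    - [0, 0, 0.04, 0, 0, 0, -0.3]
    - [0, 0, 0.08, 0, 0, 0, -0.3]
    - [0, 0, 0.12, 0, 0, 0, -0.3]
    - [0, 0, 0.16, 0, 0, 0, -0.3]
    - [0, 0, 0.16, 0, 0, 0, -0.3]

```text
clock: 7.35
position: [0.5487, -0.1207, 0.092]
tool_rot: [2.857, -0.3, 1.539]
force: [-35.7, -10.2, 67.6]
grip_width: 0.0486
finger_force: 64.8
```

```bash
python3 - <<'E'
from h import *
go(plate(54,110,11.6),RPL)
o=observe();print((PR.T@(o['position']-PT))*1000,PR.T@o['force'])
E
```

```text
move [ 0.02  0.06 -0.09] [-0.003 -0.001  0.001] | t 7.35 pos [ 0.5487 -0.1207  0.092 ] F [-35.7 -10.2  67.6] w 0.0486
[ 53.43489352 109.82116743  10.65685099] [-14.63749242   9.04000183  75.16307933]
```

I pressed too hard (75 N), so I'm backing off at once before releasing.

play_rows:
  motion:
    - [0, 0, -0.1, 0, 0, 0, -0.3]
    - [0, 0, -0.2, 0, 0, 0, -0.3]
    - [0, 0, -0.2, 0, 0, 0, -0.3]
    - [0, 0, -0.2, 0, 0, 0, -0.3]
    - [0, 0, -0.2, 0, 0, 0, -0.3]

```text
clock: 7.85
position: [0.5488, -0.1207, 0.0922]
tool_rot: [2.857, -0.301, 1.539]
force: [-9.4, -3.5, 17.1]
grip_width: 0.0484
finger_force: 58.7
```

play_rows:
  motion:
    - [0, 0, -0.06, 0, 0, 0, -0.3]
    - [0, 0, -0.06, 0, 0, 0, -0.3]
    - [0, 0, -0.06, 0, 0, 0, 0.9]
    - [0, 0, -0.06, 0, 0, 0, 0.9]
    - [0, 0, -0.06, 0, 0, 0, 0.9]

```text
clock: 8.35
position: [0.5488, -0.1205, 0.0923]
tool_rot: [2.856, -0.301, 1.54]
force: [-6.8, -4.7, -1.8]
grip_width: 0.0813
finger_force: 4.0
```

play_rows:
  motion:
    - [0, 0, 0, 0, 0, 0, 0.9]
    - [0, 0, -3, 0, 0, 0, 0.9]
    - [0, 0, -6, 0, 0, 0, 0.9]
    - [0, 0, -10, 0, 0, 0, 0.9]
    - [0, 0, -10, 0, 0, 0, 0.9]

```text
clock: 8.85
position: [0.5203, -0.1503, 0.1875]
tool_rot: [2.852, -0.298, 1.538]
force: [0.3, 0.0, -0.7]
grip_width: 0.081
finger_force: 0.0
```

```bash
cat > look.py <<'E'
from h import *
import sys
p,d,c=grab('wrist',sys.argv[1])
h=cv2.cvtColor(p,cv2.COLOR_RGB2HSV)
# stone top: cast rays to plate plane z=25mm
def onplate(uv,zmm):
    s=ray(c,uv);R=np.array(c['R']);D=np.c_[s,np.ones(len(s))]@R;o=-R.T@c['t'];n=PR[:,2];X=o+D*(((n@PT+zmm/1000)-o@n)/(D@n))[:,None];return (X-PT)@PR*1000
m=((h[...,0]>4)&(h[...,0]<14)&(h[...,1]>110)).astype(np.uint8)
m=cv2.morphologyEx(m,cv2.MORPH_OPEN,np.ones((5,5)))
n,l,s,_=cv2.connectedComponentsWithStats(m);i=1+s[1:,4].argmax();print(s[i])
v,u=np.nonzero(l==i);P=onplate(np.c_[u,v],25);r=cv2.minAreaRect(P[:,:2].astype(np.float32));print('stone(plate)',r)
D=(pts(c,d,np.c_[u,v])-PT)@PR*1000;print('top z',np.percentile(D[:,2],[5,50,95]))
o=observe();print('tcp plate',((o['position']-PT)@PR*1000).round(1),'F',o['force'].round(1),'t',o['clock'])
E
python3 look.py w3.png
```

```text
[  191   150    79   197 14077]
stone(plate) ((22.958778381347656, 78.98870849609375), (148.0413055419922, 49.59239196777344), 89.63691711425781)
top z [21.88885955 23.073912   24.14524312]
tcp plate [ 54.9 109.  112.9] F [-0.1  0.1 -0.1] t 8.9
```

View pics/w3.png

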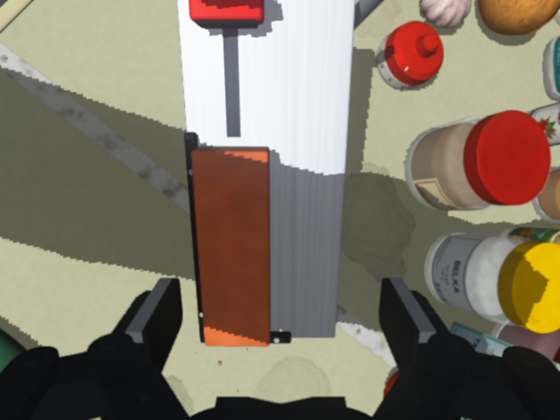

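The stone lies against the side ledge (edge at column ~192). Now I'll compare its upper end at row 148 with the ledge landmarks to see whether it's on the lower ledge.

```bash
cat >> look.py <<'E'
k=(h[...,2]<45)
top=onplate([[192,133]],8)[0];print('side ledge tip (192,133)->',top.round(1),'want y162 x-4')
def seg(r0,r1,c0,c1):
    v,u=np.nonzero(k[r0:r1,c0:c1]);Q=onplate(np.c_[u+c0,v+r0],8);return Q
Q=seg(120,200,180,205);print('side ledge',np.percentile(Q,[1,99],axis=0).round(1))
Q=seg(322,350,272,300);print('lower ledge',np.percentile(Q,[1,99],axis=0).round(1))
e=P[abs(P[:,0]-np.median(P[:,0]))<15];print('stone y ends',np.percentile(e[:,1],[.3,99.7]).round(1),'x',np.percentile(P[:,0],[.5,99.5]).round(1))
E
python3 look.py w4.png; python3 - <<'E'
import cv2
a=cv2.imread('pics/w4.png');cv2.imwrite('pics/w4c.png',cv2.resize(a[300:355,170:310],None,fx=5,fy=5,interpolation=cv2.INTER_CUBIC))
E
```

```text
[  192   150    79   198 14272]
stone(plate) ((22.799846649169922, 79.49213409423828), (147.88214111328125, 49.545928955078125), 89.78523254394531)
top z [21.84199817 23.07098296 24.16323704]
tcp plate [ 54.1 109.3 111.6] F [-0.4 -0.2 -0.5] t 8.95
side ledge tip (192,133)-> [ -3.5 162.    8. ] want y162 x-4
side ledge [[ -8.5 116.5   8. ]
 [ -3.6 155.3   8. ]]
lower ledge [[48.2 -4.1  8. ]
 [63.4  5.5  8. ]]
stone y ends [  5.7 153.4] x [-1.6 47.3]
```

View pics/w4c.png

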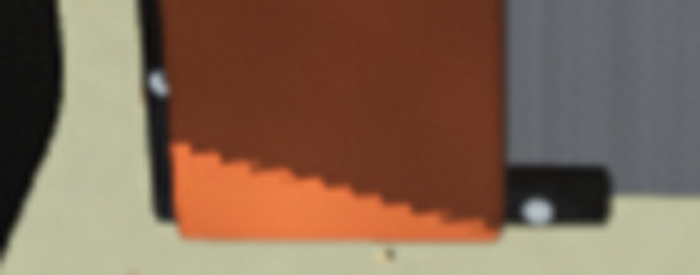

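The frame is good to only a few mm, so I'll nudge the upper end towards -y with a shut fingertip and see whether it moves.

```bash
python3 -c "
from h import *
go(plate(25,185,60),RPL);go(plate(25,185,10),RPL)"
```

```text
move [ 7.56 -2.9   5.17] [-0.002 -0.001  0.   ] | t 8.95 pos [ 0.5198 -0.1488  0.1845] F [-0.4 -0.2 -0.5] w 0.0812
move [ 7.56 -2.89 10.17] [-0.002 -0.001  0.   ] | t 8.95 pos [ 0.5198 -0.1488  0.1845] F [-0.4 -0.2 -0.5] w 0.0812
```

play_rows:
  motion:
    - [3.8, -1.5, 0, 0, 0, 0, -1]
    - [7.6, -2.9, 2, 0, 0, 0, -1]
    - [7.6, -2.9, 5, 0, 0, 0, -1]
    - [7.6, -2.9, 5.5, 0, 0, 0, -1]
    - [7.6, -2.9, 5.5, 0, 0, 0, -1]

```text
clock: 9.45
position: [0.5098, -0.0565, 0.1473]
tool_rot: [2.859, -0.303, 1.54]
force: [0.7, -0.2, 0.1]
grip_width: 0.008
finger_force: 0.0
```

play_rows:
  motion:
    - [0, 0, 1.5, 0, 0, 0, -1]
    - [0, 0, 3, 0, 0, 0, -1]
    - [0, 0, 4, 0, 0, 0, -1]
    - [0, 0, 4.3, 0, 0, 0, -1]
    - [0, 0, 4.3, 0, 0, 0, -1]

```text
clock: 9.95
position: [0.5226, -0.0455, 0.1089]
tool_rot: [2.857, -0.301, 1.539]
force: [-0.6, 0.4, 1.1]
grip_width: -0.0003
finger_force: 0.0
```

```bash
python3 -c "
from h import *
go(plate(25,165,12),RPL)
o=observe();print(((o['position']-PT)@PR*1000).round(1),o['force']@PR)"
```

```text
move [-2.08  0.06  0.13] [-0.003 -0.002  0.   ] | t 9.95 pos [ 0.5226 -0.0455  0.1089] F [-0.6  0.4  1.1] w -0.0003
[ 24.4 185.8  13.3] [-0.27697719  0.71831298  1.09963747]
```

play_rows:
  motion:
    - [-0.5, 0, 0, 0, 0, 0, -1]
    - [-0.9, 0, 0, 0, 0, 0, -1]
    - [-1.3, 0, 0, 0, 0, 0, -1]
    - [-1.5, 0, 0, 0, 0, 0, -1]
    - [-1.6, 0, 0, 0, 0, 0, -1]

```text
clock: 10.45
position: [0.5222, -0.061, 0.1042]
tool_rot: [2.857, -0.301, 1.539]
force: [0.7, 0.1, -0.2]
grip_width: -0.0001
finger_force: 0.0
```

```bash
cat > st.py <<'E'
from h import *
o=observe();print(((o['position']-PT)@PR*1000).round(1),(o['force']@PR).round(1),o['clock'])
E
python3 st.py
```

```text
[ 24.5 169.5  13.3] [ 0.6  0.1 -0.4] 10.45
```

play_rows:
  motion:
    - [-0.05, 0, 0, 0, 0, 0, -1]
    - [-0.1, 0, 0, 0, 0, 0, -1]
    - [-0.15, 0, 0, 0, 0, 0, -1]
    - [-0.2, 0, 0, 0, 0, 0, -1]
    - [-0.25, 0, 0, 0, 0, 0, -1]

```text
clock: 10.95
position: [0.5221, -0.063, 0.1034]
tool_rot: [2.857, -0.301, 1.54]
force: [1.2, 0.5, -0.9]
grip_width: -0.0
finger_force: 0.0
```

play_rows:
  motion:
    - [-0.05, 0, 0, 0, 0, 0, -1]
    - [-0.1, 0, 0, 0, 0, 0, -1]
    - [-0.15, 0, 0, 0, 0, 0, -1]
    - [-0.2, 0, 0, 0, 0, 0, -1]
    - [-0.2, 0, 0, 0, 0, 0, -1]

```text
clock: 11.45
position: [0.522, -0.0649, 0.1028]
tool_rot: [2.857, -0.301, 1.539]
force: [-0.4, 0.1, 1.4]
grip_width: 0.0
finger_force: 0.0
```

```bash
python3 st.py
```

```text
[ 24.4 165.4  13.2] [-0.   0.5  1.4] 11.45
```

play_rows:
  motion:
    - [-0.05, 0, 0, 0, 0, 0, -1]
    - [-0.1, 0, 0, 0, 0, 0, -1]
    - [-0.15, 0, 0, 0, 0, 0, -1]
    - [-0.2, 0, 0, 0, 0, 0, -1]
    - [-0.2, 0, 0, 0, 0, 0, -1]

```text
clock: 11.95
position: [0.522, -0.0668, 0.1022]
tool_rot: [2.857, -0.301, 1.539]
force: [-0.1, -0.4, -0.3]
grip_width: 0.0001
finger_force: 0.0
```

```bash
python3 st.py
```

```text
[ 24.5 163.4  13.2] [-0.1 -0.5 -0.1] 11.95
```

play_rows:
  motion:
    - [-0.05, 0, 0, 0, 0, 0, -1]
    - [-0.1, 0, 0, 0, 0, 0, -1]
    - [-0.15, 0, 0, 0, 0, 0, -1]
    - [-0.2, 0, 0, 0, 0, 0, -1]
    - [-0.2, 0, 0, 0, 0, 0, -1]

```text
clock: 12.45
position: [0.5219, -0.0688, 0.1016]
tool_rot: [2.857, -0.301, 1.539]
force: [1.1, -0.5, 0.6]
grip_width: 0.0004
finger_force: 0.0
```

```bash
python3 st.py
```

```text
[ 24.5 161.4  13.2] [ 1.2 -0.3  0.3] 12.45
```

play_rows:
  motion:
    - [-0.05, 0, 0, 0, 0, 0, -1]
    - [-0.1, 0, 0, 0, 0, 0, -1]
    - [-0.15, 0, 0, 0, 0, 0, -1]
    - [-0.2, 0, 0, 0, 0, 0, -1]
    - [-0.2, 0, 0, 0, 0, 0, -1]

```text
clock: 12.95
position: [0.5219, -0.0693, 0.1014]
tool_rot: [2.857, -0.302, 1.541]
force: [-1.9, 9.3, 8.9]
grip_width: 0.0001
finger_force: 5.6
```

```bash
python3 st.py
```

```text
[ 24.4 160.8  13.1] [-0.5 11.5  6.2] 12.95
```

Contact at TCP y≈161 (stone end ≈150) holds firm at 11 N, so the stone is on the lower ledge. Next I'll retract and check the side ledge with a light -x nudge.

play_rows:
  motion:
    - [0.3, 0, 0, 0, 0, 0, -1]
    - [1, 0, -2, 0, 0, 0, -1]
    - [0.5, 1.5, -6, 0, 0, 0, -1]
    - [-3, 4, -6, 0, 0, 0, -1]
    - [-6.5, 6, -6, 0, 0, 0, -1]

```text
clock: 13.45
position: [0.5612, -0.158, 0.1545]
tool_rot: [2.854, -0.299, 1.54]
force: [0.3, 0.1, 0.1]
grip_width: -0.0001
finger_force: 0.0
```

```bash
python3 st.py; python3 -c "
from h import *
go(plate(80,80,13),RPL)"
```

```text
[86.6 93.  74.5] [ 0.3  0.1 -0.1] 13.45
move [-1.3  -0.66  6.15] [-0.     0.     0.002] | t 13.45 pos [ 0.5612 -0.158   0.1545] F [0.3 0.1 0.1] w -0.0001
```

play_rows:
  motion:
    - [-1.3, 0, 2, 0, 0, 0, -1]
    - [-1.3, -0.1, 4, 0, 0, 0, -1]
    - [-1.3, -0.3, 5.5, 0, 0, 0, -1]
    - [-1.3, -0.5, 6.1, 0, 0, 0, -1]
    - [-1.3, -0.7, 6.1, 0, 0, 0, -1]

```text
clock: 13.95
position: [0.5702, -0.1504, 0.0907]
tool_rot: [2.858, -0.302, 1.54]
force: [0.3, -0.4, 0.1]
grip_width: 0.0002
finger_force: 0.0
```

play_rows:
  motion:
    - [0, -0.1, 0, 0, 0, 0, -1]
    - [0, -0.2, 0, 0, 0, 0, -1]
    - [0, -0.3, 0, 0, 0, 0, -1]
    - [0, -0.4, 0, 0, 0, 0, -1]
    - [0, -0.5, 0, 0, 0, 0, -1]

```text
clock: 14.45
position: [0.5656, -0.1504, 0.09]
tool_rot: [2.856, -0.301, 1.539]
force: [0.7, -0.2, -0.3]
grip_width: 0.0
finger_force: 0.0
```

```bash
python3 st.py
```

```text
[72.5 81.4 12.1] [ 0.6 -0.3 -0.4] 14.45
```

play_rows:
  motion:
    - [0, -0.05, 0, 0, 0, 0, -1]
    - [0, -0.1, 0, 0, 0, 0, -1]
    - [0, -0.15, 0, 0, 0, 0, -1]
    - [0, -0.2, 0, 0, 0, 0, -1]
    - [0, -0.25, 0, 0, 0, 0, -1]

```text
clock: 14.95
position: [0.5633, -0.1499, 0.0892]
tool_rot: [2.857, -0.301, 1.539]
force: [-0.3, -0.7, -0.3]
grip_width: 0.0001
finger_force: 0.0
```

```bash
python3 st.py
```

```text
[70.  81.5 11.8] [-0.3 -0.8  0.1] 14.95
```

play_rows:
  motion:
    - [0, -0.05, 0, 0, 0, 0, -1]
    - [0, -0.1, 0, 0, 0, 0, -1]
    - [0, -0.15, 0, 0, 0, 0, -1]
    - [0, -0.2, 0, 0, 0, 0, -1]
    - [0, -0.25, 0, 0, 0, 0, -1]

```text
clock: 15.45
position: [0.5609, -0.1496, 0.0885]
tool_rot: [2.857, -0.301, 1.539]
force: [-0.5, 0.1, -0.6]
grip_width: 0.0
finger_force: 0.0
```

```bash
python3 st.py
```

```text
[67.5 81.5 11.8] [-0.7 -0.1 -0.4] 15.45
```

play_rows:
  motion:
    - [0, -0.05, 0, 0, 0, 0, -1]
    - [0, -0.1, 0, 0, 0, 0, -1]
    - [0, -0.15, 0, 0, 0, 0, -1]
    - [0, -0.2, 0, 0, 0, 0, -1]
    - [0, -0.25, 0, 0, 0, 0, -1]

```text
clock: 15.95
position: [0.5585, -0.1494, 0.0878]
tool_rot: [2.857, -0.301, 1.539]
force: [0.2, -0.3, 0.2]
grip_width: 0.0
finger_force: 0.0
```

```bash
python3 st.py
```

```text
[65.  81.5 11.9] [ 0.2 -0.2  0.2] 15.95
```

play_rows:
  motion:
    - [0, -0.05, 0, 0, 0, 0, -1]
    - [0, -0.1, 0, 0, 0, 0, -1]
    - [0, -0.15, 0, 0, 0, 0, -1]
    - [0, -0.2, 0, 0, 0, 0, -1]
    - [0, -0.25, 0, 0, 0, 0, -1]

```text
clock: 16.45
position: [0.5561, -0.1491, 0.0872]
tool_rot: [2.857, -0.301, 1.539]
force: [0.2, -0.4, -0.8]
grip_width: 0.0001
finger_force: 0.0
```

```bash
python3 st.py
```

```text
[62.5 81.5 11.9] [ 0.  -0.6 -0.6] 16.45
```

play_rows:
  motion:
    - [0, -0.05, 0, 0, 0, 0, -1]
    - [0, -0.1, 0, 0, 0, 0, -1]
    - [0, -0.15, 0, 0, 0, 0, -1]
    - [0, -0.2, 0, 0, 0, 0, -1]
    - [0, -0.25, 0, 0, 0, 0, -1]

```text
clock: 16.95
position: [0.5547, -0.1491, 0.087]
tool_rot: [2.855, -0.301, 1.54]
force: [6.8, -0.4, 2.3]
grip_width: -0.0002
finger_force: 3.6
```

```bash
python3 st.py
```

```text
[61.1 81.4 12.1] [7.2 0.5 0.3] 16.95
```

Firm at 7 N there too, so the stone is home against both ledges. Now to the keeper.

play_rows:
  motion:
    - [0, 0.3, 0, 0, 0, 0, -1]
    - [0, 0.8, -3, 0, 0, 0, -1]
    - [2, 0, -7, 0, 0, 0, -1]
    - [6, -1.5, -9, 0, 0, 0, -1]
    - [10, -3, -9, 0, 0, 0, -1]

```text
clock: 17.45
position: [0.5015, -0.0751, 0.1925]
tool_rot: [2.855, -0.3, 1.537]
force: [1.9, -0.0, -0.4]
grip_width: -0.0002
finger_force: 0.0
```

```bash
python3 st.py; python3 look.py w5.png|head -2; python3 -c "
from h import *
go(plate(25,278,24),RPL)"
```

```text
[ 30.4 181.5 104.1] [ 1.7 -0.1 -0.9] 17.45
[ 228  254   74   70 1783]
stone(plate) ((19.601816177368164, 132.11880493164062), (53.37696838378906, 48.5413818359375), 89.32321166992188)
move [ 8.98 -0.17  7.94] [-0.004 -0.003  0.005] | t 17.5 pos [ 0.4993 -0.0683  0.1927] F [ 0.9 10.   2. ] w 0.0Traceback (most recent call last):
  File "look.py", line 18, in <module>
    Q=seg(120,200,180,205);print('side ledge',np.percentile(Q,[1,99],axis=0).round(1))
  File "look.py", line 17, in seg
    v,u=np.nonzero(k[r0:r1,c0:c1]);Q=onplate(np.c_[u+c0,v+r0],8);return Q
                                     ~~~~~~~^^^^^^^^^^^^^^^^^^^^
  File "look.py", line 7, in onplate
    s=ray(c,uv);R=np.array(c['R']);D=np.c_[s,np.ones(len(s))]@R;o=-R.T@c['t'];n=PR[:,2];X=o+D*(((n@PT+zmm/1000)-o@n)/(D@n))[:,None];return (X-PT)@PR*1000
  File "h.py", line 11, in ray
    s=cv2.undistortPoints(uv[:,None],K,np.array([c['k1'],0,0,0,0]))[:,0]
      ~~~~~~~~~~~~~~~~~~~^^^^^^^^^^^^^^^^^^^^^^^^^^^^^^^^^^^^^^^^^^
cv2.error: OpenCV(4.12.0) /io/opencv/modules/calib3d/src/undistort.dispatch.cpp:347: error: (-215:Assertion failed) CV_IS_MAT(_src) && CV_IS_MAT(_dst) && (_src->rows == 1 || _src->cols == 1) && (_dst->rows == 1 || _dst->cols == 1) && _src->cols + _src->rows - 1 == _dst->rows + _dst->cols - 1 && (CV_MAT_TYPE(_src->type) == CV_32FC2 || CV_MAT_TYPE(_src->type) == CV_64FC2) && (CV_MAT_TYPE(_dst->type) == CV_32FC2 || CV_MAT_TYPE(_dst->type) == CV_64FC2) in function 'cvUndistortPointsInternal'
```

play_rows:
  motion:
    - [4, -0.1, 0, 0, 0, 0, -1]
    - [8, -0.2, 0, 0, 0, 0, -1]
    - [9.2, -0.2, 2, 0, 0, 0, -1]
    - [9.2, -0.2, 5, 0, 0, 0, -1]
    - [9.2, -0.2, 6, 0, 0, 0, -1]

```text
clock: 18.0
position: [0.5196, 0.031, 0.1607]
tool_rot: [2.859, -0.301, 1.541]
force: [-1.0, 0.8, 0.4]
grip_width: 0.0001
finger_force: 0.0
```

```bash
python3 st.py;python3 -c "
from h import *
go(plate(25,278,24),RPL)
p,d,c=grab('wrist','w6.png');p2,_,_=grab('side');a=cv2.resize(p,(400,300));b=cv2.resize(p2[150:270,190:350],(400,300))
cv2.imwrite('pics/m6.png',np.hstack([a,b])[:,:,::-1])"
```

```text
[ 26.8 274.   40.7] [-1.   0.9  0.4] 18.0
move [ 0.39 -0.16  1.67] [-0.006 -0.003  0.002] | t 18.0 pos [0.5196 0.031  0.1607] F [-1.   0.8  0.4] w 0.0001
```

View pics/m6.png

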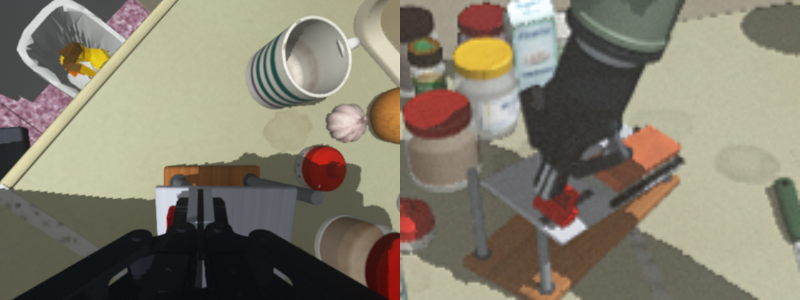

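The left pane shows the fingers centred on the keeper at column ~197. The right pane shows them just behind the red tab (555,205), with the stone in the corner. Lowering, then pushing.

play_rows:
  motion:
    - [0.3, -0.1, 0.6, 0, 0, 0, -1]
    - [0.3, -0.2, 1.2, 0, 0, 0, -1]
    - [0.3, -0.2, 1.5, 0, 0, 0, -1]
    - [0, -0.2, 1.5, 0, 0, 0, -1]
    - [-0.3, -0.2, 1.5, 0, 0, 0, -1]

```text
clock: 18.6
position: [0.5226, 0.0309, 0.1473]
tool_rot: [2.856, -0.301, 1.539]
force: [0.0, 0.3, 0.3]
grip_width: -0.0004
finger_force: 0.0
```

```bash
python3 st.py
```

```text
[ 26.  270.1  27.6] [0.1 0.4 0.2] 18.6
```

play_rows:
  motion:
    - [-0.6, 0, 0, 0, 0, 0, -1]
    - [-1.2, 0, 0, 0, 0, 0, -1]
    - [-2, 0, 0, 0, 0, 0, -1]
    - [-2.8, 0, 0, 0, 0, 0, -1]
    - [-3.6, 0, 0, 0, 0, 0, -1]

```text
clock: 19.1
position: [0.5214, -0.0038, 0.1363]
tool_rot: [2.857, -0.301, 1.539]
force: [-0.3, 2.0, 1.9]
grip_width: 0.0002
finger_force: 1.2
```

```bash
python3 st.py
```

```text
[ 25.9 233.6  27.3] [-0.   2.5  1.2] 19.1
```

Keeper is moving (2.5 N).

play_rows:
  motion:
    - [-0.8, 0, 0, 0, 0, 0, -1]
    - [-1.6, 0, 0, 0, 0, 0, -1]
    - [-2.4, 0, 0, 0, 0, 0, -1]
    - [-3.2, 0, 0, 0, 0, 0, -1]
    - [-3.8, 0, 0, 0, 0, 0, -1]

```text
clock: 19.6
position: [0.5202, -0.0401, 0.125]
tool_rot: [2.857, -0.301, 1.539]
force: [-1.1, 2.6, 1.4]
grip_width: 0.0001
finger_force: 1.1
```

```bash
python3 st.py
```

```text
[ 25.8 195.6  27.2] [-1.   2.9  0.9] 19.6
```

play_rows:
  motion:
    - [-0.3, 0, 0, 0, 0, 0, -1]
    - [-0.5, 0, 0, 0, 0, 0, -1]
    - [-0.7, 0, 0, 0, 0, 0, -1]
    - [-0.8, 0, 0, 0, 0, 0, -1]
    - [-0.9, 0, 0, 0, 0, 0, -1]

```text
clock: 20.1
position: [0.52, -0.0478, 0.1226]
tool_rot: [2.857, -0.301, 1.54]
force: [-0.6, 1.4, -0.3]
grip_width: -0.0003
finger_force: 1.0
```

```bash
python3 st.py
```

```text
[ 25.9 187.5  27.2] [-0.9  1.2 -0.5] 20.1
```

play_rows:
  motion:
    - [-0.04, 0, 0, 0, 0, 0, -1]
    - [-0.08, 0, 0, 0, 0, 0, -1]
    - [-0.12, 0, 0, 0, 0, 0, -1]
    - [-0.16, 0, 0, 0, 0, 0, -1]
    - [-0.2, 0, 0, 0, 0, 0, -1]

```text
clock: 20.6
position: [0.52, -0.0498, 0.122]
tool_rot: [2.857, -0.301, 1.539]
force: [-0.3, 1.3, -0.0]
grip_width: -0.0
finger_force: 0.9
```

```bash
python3 st.py
```

```text
[ 26.  185.4  27.2] [-0.4  1.2 -0.3] 20.6
```

play_rows:
  motion:
    - [-0.02, 0, 0, 0, 0, 0, -1]
    - [-0.04, 0, 0, 0, 0, 0, -1]
    - [-0.06, 0, 0, 0, 0, 0, -1]
    - [-0.08, 0, 0, 0, 0, 0, -1]
    - [-0.1, 0, 0, 0, 0, 0, -1]

```text
clock: 21.1
position: [0.52, -0.0504, 0.1218]
tool_rot: [2.857, -0.302, 1.54]
force: [-0.8, 5.9, 4.1]
grip_width: -0.0003
finger_force: 3.5
```

```bash
python3 st.py
```

```text
[ 26.  184.9  27.2] [-0.4  6.8  2.4] 21.1
```

play_rows:
  motion:
    - [-0.02, 0, 0, 0, 0, 0, -1]
    - [-0.02, 0, 0, 0, 0, 0, -1]
    - [-0.02, 0, 0, 0, 0, 0, -1]
    - [-0.02, 0, 0, 0, 0, 0, -1]
    - [-0.02, 0, 0, 0, 0, 0, -1]

```text
clock: 21.6
position: [0.52, -0.0504, 0.1218]
tool_rot: [2.857, -0.302, 1.54]
force: [-1.8, 6.1, 4.7]
grip_width: -0.0
finger_force: 3.6
```

```bash
python3 st.py
```

```text
[ 26.  184.9  27.2] [-1.1  7.1  3.2] 21.6
```

play_rows:
  motion:
    - [-0.03, 0, 0, 0, 0, 0, -1]
    - [-0.03, 0, 0, 0, 0, 0, -1]
    - [-0.03, 0, 0, 0, 0, 0, -1]
    - [-0.03, 0, 0, 0, 0, 0, -1]
    - [-0.03, 0, 0, 0, 0, 0, -1]

```text
clock: 22.1
position: [0.52, -0.0504, 0.1218]
tool_rot: [2.856, -0.302, 1.541]
force: [-2.3, 7.8, 6.4]
grip_width: 0.0001
finger_force: 4.6
```

play_rows:
  motion:
    - [0, 0, 0, 0, 0, 0, -1]
    - [0, 0, 0, 0, 0, 0, -1]
    - [0, 0, 0, 0, 0, 0, -1]
    - [0, 0, 0, 0, 0, 0, -1]
    - [0, 0, 0, 0, 0, 0, -1]

```text
clock: 22.6
position: [0.52, -0.0504, 0.1218]
tool_rot: [2.856, -0.302, 1.541]
force: [-2.0, 7.9, 6.2]
grip_width: 0.0004
finger_force: 4.6
```

play_rows:
  motion:
    - [0, 0, 0, 0, 0, 0, -1]
    - [0, 0, 0, 0, 0, 0, -1]
    - [0, 0, 0, 0, 0, 0, -1]
    - [0, 0, 0, 0, 0, 0, -1]
    - [0, 0, 0, 0, 0, 0, -1]

```text
clock: 23.1
position: [0.52, -0.0504, 0.1218]
tool_rot: [2.857, -0.302, 1.541]
force: [-3.2, 8.4, 5.3]
grip_width: 0.0001
finger_force: 4.6
```

```bash
python3 st.py
```

```text
[ 25.9 184.8  27.2] [-2.6  9.5  3.5] 23.1
```

Steady at about 9 N for more than 1 s. Backing off straight uphill and away.

play_rows:
  motion:
    - [0.3, 0, 0, 0, 0, 0, -1]
    - [1.2, 0, 0, 0, 0, 0, -1]
    - [2.5, 0, 0, 0, 0, 0, -1]
    - [3, 0, -4, 0, 0, 0, -1]
    - [1, 0, -8, 0, 0, 0, -1]

```text
clock: 23.6
position: [0.4974, -0.0584, 0.198]
tool_rot: [2.857, -0.302, 1.546]
force: [-0.1, -2.0, 0.2]
grip_width: 0.0001
finger_force: 0.0
```

play_rows:
  motion:
    - [-4, 2, -3, 0, 0, 0, -1]
    - [-8, 4, -6, 0, 0, 0, -1]
    - [-8, 4, -6, 0, 0, 0, -1]
    - [-8, 4, -6, 0, 0, 0, -1]
    - [-8, 4, -6, 0, 0, 0, -1]

```text
clock: 24.1
position: [0.5159, -0.1583, 0.2382]
tool_rot: [2.857, -0.302, 1.541]
force: [-0.9, 0.7, -0.6]
grip_width: -0.0001
finger_force: 0.0
```

```bash
python3 st.py;python3 -c "
from h import *
p,d,c=grab('wrist','w7.png');p2,_,_=grab('side');a=cv2.resize(p,(400,300));b=cv2.resize(p2[170:260,200:320],(400,300))
cv2.imwrite('pics/m7.png',np.hstack([a,b])[:,:,::-1])"
```

```text
[ 66.1 116.  164.5] [-1.1  0.4 -0.5] 24.1
```

View pics/m7.png

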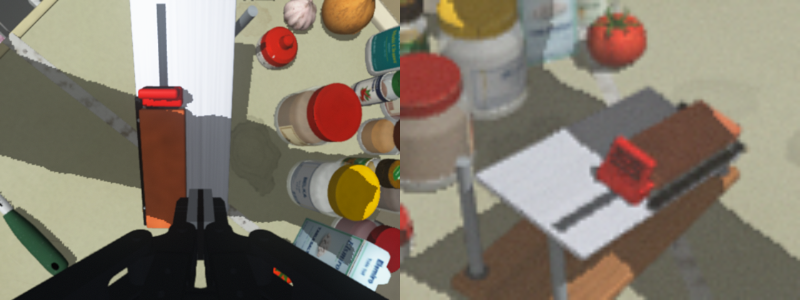

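The keeper (160,97) bears on the stone's end, the stone lies along both ledges, and the gripper is clear. Handing in.

```bash
python3 -c "
from h import *
print(bot.job_done())"
```

```text
the job is handed in; nothing more can be done
None
```

I handed the job in at about 24 s: the whetstone lies home against both ledges and the keeper is snug on its end after more than 1 s at about 9 N, but setting the stone down briefly leaned on the stand with about 75 N, harder than asked, before I backed off and let go.

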